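# Pin the leak-test clamp and set the air valve

### The arm

A 7-joint arm with a two-finger parallel gripper is mounted at the origin on the work surface. World frame = base frame: x ahead of the robot, y to its left, z up, the work surface at z = 0. Lengths are in mm, angles in rad, forces in N, time in s.
With the tool pointing down it reaches from about 400 to 900 mm from the base axis. Payload 5.5 kg.
Tool frame: the origin (TCP) lies on the mounting face of the last link; the fingertips stand 178 mm ahead of it and the grasp point (between the pads) lies 159 mm ahead of it; z points along the fingers, y is the line along which they close (so a half turn about z gives the same grasp; the last joint's range is limited). The gripper opens to 92 mm and grips with 3 to 60 N. Pads are 19 mm wide; open, the fingers measure 130 mm over their backs; the gripper's body (75 mm by 190 mm) begins 47 mm behind the grasp point.
Start: joints at [1.57, 0.501, -0.427, 1.55, 0.221, 1.138, -0.21], TCP at [169.515, -627.504, 404.729] pointing down, gripper open.
Joint ranges: [-2.88, 2.88], [-0.31, 2.03], [-1.54, 1.56], [0.2, 2.42], [-1.41, 4.55], [0.19, 2.02], [-2.57, 2.57]. Speed limits (rad/s): [2.57, 2.57, 3.14, 3.14, 3.14, 3.14, 3.14].

### API

Orientations are given as a unit quaternion [x, y, z, w].
In Python, from workcell import robot gives the robot as it stands. The module is installed in compiled form; this text tells all that it offers.
- The arm moves only by the tool play_rows, never from a script. Its argument "plan" is a list of rows, each an object with "xyz": the shift along the tool's x, y, z in units of 50 cm (1.0 is 50 cm), a list of three; "twist": the turn about the tool's z in units of pi rad (1.0 is pi rad); "hand": the gripper command: -1 is fully open, 1 is shut, values between are in proportion. In form: [{"xyz": [x, y, z], "twist": twist, "hand": hand}, ...]. A call has 1 to 12 rows; each row is the pose to reach, as a shift and turn from the pose commanded when the call began, along the tool's axes at that moment, turning the shorter way round; what a row does not reach only later rows make up. A row lasts 1/8 s, in which the tool goes at most 62.5 mm and 10.7 degrees, less where a joint would pass 70% of its speed; a pose out of reach is approached as far as the arm can. A call with a number of a shift or a turn outside -1 to 1 is refused whole. A call with a gripper value outside its range is refused whole. The fingers move at their own pace and stop on an object; the grip force is fixed at half the most. Time passes only in rows, so rows that repeat a pose let the fingers close. It gives the time, the measured TCP pose, the force, the opening and the grip force at its end, in the units of the state.
- robot.get_state(): the state, without advancing time (a new reading comes with each control period).
- robot.grab_frame(name): name is "scene" or "top" or "wrist"; returns a dict with "img" (480x640x3 uint8, red, green, blue), "K" (3x3 intrinsics, pixels), "world_to_cam" (4x4, takes a point from world to camera coordinates); the wrist camera has in their place "mount" (4x4, takes a point from camera to tool coordinates, whose origin is the TCP and whose axes are the flange's). Camera axes: x right, y down, z forward; pixel columns grow to the right and rows downward; lengths in mm; the calibration is good to about 2 mm. A picture is of the moment at which its call begins: read the wrist's pose just before it. There is no depth.
- robot.job_done(): hands the job in; it is judged then, once.
The state is a dict: "time_s": time; "qpos": joint angles; "qd": joint speeds; "joint_efforts": joint torques, N m; "tool_pos": TCP position; "tcp_rot": TCP orientation; "force": force on the tool from outside, world axes, zero at the start; "torque": the same for the moment, N m; "width": finger opening in mm; "gripper_force": force on a finger pad.
Only numpy, scipy, OpenCV 4.12 (cv2) and the standard library are available. Lean on these libraries where they do the work, as an engineer would, in place of code of your own. Each camera call takes 0.05 s, during which the arm holds its last target. There are 200 camera calls.

### The job

Lock the clamp bridge of the leak-test fixture by pushing the orange-gripped headed pin down through the fork and lug until its head is fully home. Then set the air valve by its crank handle: close the red wheel (clockwise) right to its stop, back it off exactly two full turns, and finish with the handle still gripped, holding the valve there ready to shut it. Leave the other things on the bench where they are.

Things in the scene. Friction and masses are not known exactly. Their poses are not given: they have to be found in the camera images.
- pin_grip (a point): middle of the orange grip (16 mm across, 28 tall) of the headed pin, upright in a black stand (60 x 60 mm, 44 high); z up the pin. The steel head (disc 22 mm across, 5 thick) has its underside 19 mm below this point, then a 10 mm shank, 36 mm long, its tapered tip 55 mm below this point. About 50 g. Raise it over 36 mm to leave the stand
- fork_hole (a point): centre of the upright 11.5 mm hole in the steel fork (36 mm wide), on its upper tine's top face, 84 mm above the bench, at one end of the aluminium leak-test fixture (150 x 250 mm). Tines and the lug between are 24 mm thick in all, holes in line, open below. Pin home: pin_grip 19 mm above. y runs along the grey bridge, z up. Nearby parts rise at most 12 mm above this face
- valve_axis (a point): point on the upright axis of the air valve's red hand wheel (102 mm across), at the height of the middle of its crank handle, 147 mm above the bench. The wheel does not rise as it turns. Rim top at 121 mm, hub and stem end at 129 mm. Brass valve body on a grey foot 100 x 190 mm, with a gauge up to 97 mm high
- crank_handle: upright black revolving handle on the wheel's rim, 20 mm across, 46 tall, origin at its middle. It runs round the valve axis at 45 mm radius and spins freely about its own pin, so it can be gripped from above and led round with the gripper's heading unchanged (its own yaw means nothing)
- valve (a joint): angle of the wheel in rad: 0 = closed, against a hard stop; grows as it turns anticlockwise seen from above (opening), 2 pi a turn, up to 20. Clockwise closes. It takes about 3 N at the handle to turn, and stays where it is left
- white_block: the white bench block, 130 x 100 x 65 mm; origin under its centre. To be left alone
- parts_dish: the steel magnetic dish on the white block, 80 mm across, 27 mm high; origin under its centre. To be left alone
- wool_tin: the small round tin on the white block, 34 mm across, 22 mm high; origin under its centre. To be left alone
- circuit_board: the loose green circuit board with a green connector and two blue capacitors, 100 x 110 x 22 mm; origin under its centre. To be left alone
- unit_cover: the loose grey cast cover plate, 120 x 100 x 10 mm; origin under its centre. To be left alone
- flux_bottle: the small amber bottle with a black cap, 32 mm across, 75 mm high; origin under its centre. To be left alone
- solder_reel: the reel of solder standing on its flange, 56 mm across, 42 mm high; origin under its centre. To be left alone
- screwdriver: the red-handled screwdriver lying flat, 160 mm long, about 25 mm high; origin near its middle. To be left alone

How it is judged:
By the outcome, as a careful person would: the job done as asked, in the order asked, and still so for the second after the job is handed in, while the arm keeps its last pose, push and grip.
It also fails if it takes over 72 s, if anything falls off the work surface, if the arm or the gripper's body presses on something with over 40 N, if the wrist force passes 120 N, or if a joint passes its speed limit or range.

## Working session

There is one attempt and no reset: what is moved stays moved. The work goes in short steps, Python scripts to look and compute and a tool call to move; the robot and the scene stay as the last step left them, time stands still between calls to the robot, and variables do not carry over. Pictures are saved under pics/ and viewed, at most 10 in all, crops included, and the job is handed in when it is done.

Besides the shell and the picture viewer there is one more tool, called after "Emit:" as name([rows], argument=value, ...), one row to a line, values as JSON. play_rows: Moves the arm, as the interface text tells. Shifts and turns lie within -1 to 1; 1 stands for 50 cm of shift or pi rad of turn. Its arguments: {"type":"object","properties":{"plan":{"type":"array"}},"required":["plan"]}

```bash
mkdir -p pics; cat > h.py <<'E'
import numpy as np, cv2
from scipy.spatial.transform import Rotation as R
from workcell import robot
def T(s):
    M=np.eye(4); M[:3,:3]=R.from_quat(s['tcp_rot']).as_matrix(); M[:3,3]=s['tool_pos']; return M
def grab(name,fn=None):
    s=robot.get_state(); f=robot.grab_frame(name)
    c2w=T(s)@f['mount'] if name=='wrist' else np.linalg.inv(f['world_to_cam'])
    if fn:
        cv2.imwrite('pics/'+fn+'.png',f['img'][:,:,::-1]); np.savez('pics/'+fn,K=f['K'],c2w=c2w)
    return f['img'],f['K'],c2w
def ray(K,c2w,u,v,z):
    d=c2w[:3,:3]@np.linalg.solve(K,[u,v,1.]); o=c2w[:3,3]; return o+d*(z-o[2])/d[2]
def proj(K,c2w,p):
    q=np.linalg.inv(c2w)@np.append(p,1); q=K@q[:3]; return q[:2]/q[2]
def ld(fn): d=np.load('pics/'+fn+'.npz'); return d['K'],d['c2w']
E
python3 - <<'E'
from h import *
np.set_printoptions(precision=3,suppress=True)
for n in('top','scene'):
    i,K,c=grab(n,n+'1'); print(n,K,c)
s=robot.get_state(); print(s); print(T(s))
E
```

```text
top [[532.981   0.    322.585]
 [  0.    532.981 235.301]
 [  0.      0.      1.   ]] [[   0.001   -0.996    0.089  400.359]
 [  -1.      -0.003   -0.02   -28.345]
 [   0.02    -0.089   -0.996 1320.556]
 [   0.       0.       0.       1.   ]]
scene [[539.171   0.    313.981]
 [  0.    539.171 237.536]
 [  0.      0.      1.   ]] [[  -0.032    0.654   -0.756 1294.467]
 [   0.999    0.017   -0.027  -12.534]
 [  -0.005   -0.757   -0.654  773.99 ]
 [   0.       0.       0.       1.   ]]
{'time_s': 0.1, 'qpos': array([ 1.57 ,  0.502, -0.427,  1.551,  0.221,  1.138, -0.21 ]), 'qd': array([-0.001, -0.001, -0.   , -0.003,  0.001, -0.001, -0.002]), 'joint_efforts': array([ -0.012, -56.788,  -5.839, -27.992,  -0.069,   0.024,   0.   ]), 'tool_pos': array([ 169.363, -627.231,  403.805]), 'tcp_rot': array([ 0.991,  0.132, -0.   , -0.001]), 'force': array([-0.1  ,  0.652,  0.307]), 'torque': array([-0.006, -0.001,  0.033]), 'gripper_force': 0.0, 'width': 91.70190636923893}
[[   0.965    0.261   -0.     169.363]
 [   0.261   -0.965    0.002 -627.231]
 [   0.      -0.002   -1.     403.805]
 [   0.       0.       0.       1.   ]]
```

View pics/top1.png

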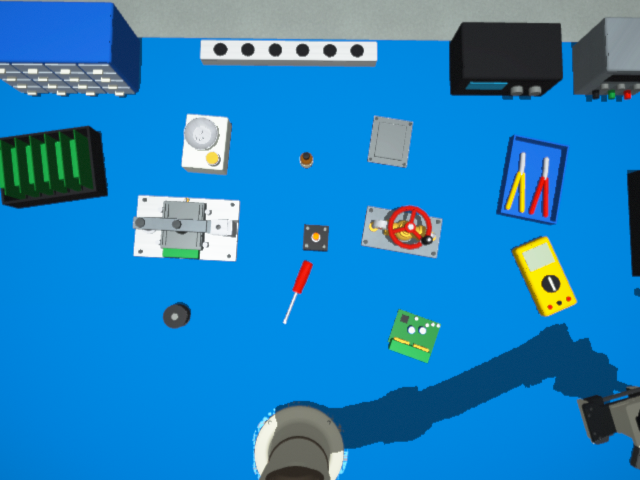

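View pics/scene1.png

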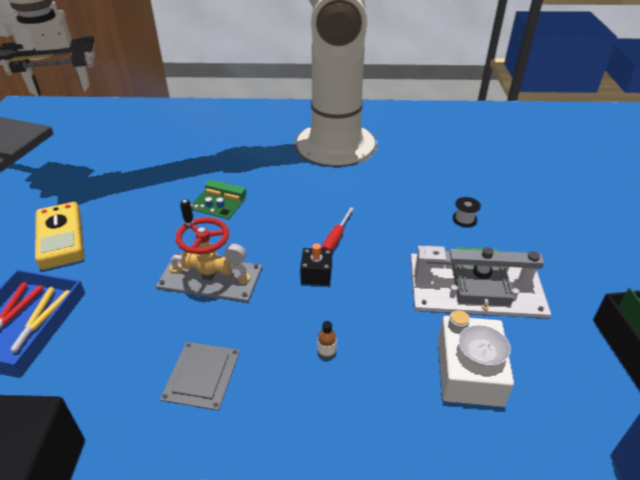

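The top view shows the pin at (316,237), the wheel hub at about (409,228), the handle at (428,240), and the fixture spanning x 135–240 at y≈225. The scene view puts the candidate fork at the fixture's near-valve end, (430,255). I'll turn these into positions and enlarge the fixture.

```bash
python3 - <<'E'
from h import *
np.set_printoptions(precision=1,suppress=True)
K,c=ld('top1')
for n,u,v,z in [('pin',316,237,77),('forkR',231,225,84),('forkL',141,223,84),('hub',409,228,129),('handle',428,240,170),('driver',300,280,12),('bottle',306,159,75)]:
    print(n,ray(K,c,u,v,z))
K,c=ld('scene1')
for n,u,v,z in [('pintop',316,247,77),('forkR',431,251,84),('hub',203,234,129),('handletop',186,203,170)]:
    print(n,ray(K,c,u,v,z))
a=cv2.imread('pics/top1.png')[185:270,125:250]; b=cv2.imread('pics/scene1.png')[230:320,405:555]
a=cv2.resize(a,(600,408),interpolation=cv2.INTER_CUBIC);b=cv2.resize(b,None,fx=4,fy=2.1,interpolation=cv2.INTER_CUBIC)
o=np.zeros((600,600,3),np.uint8);o[:408]=a;o[408:597]=b[:189,:600];cv2.imwrite('pics/crop1.png',o)
E
```

```text
pin [507.5 -37.7  77. ]
forkR [534.3 160.1  84. ]
forkL [538.2 368.2  84. ]
hub [ 524.1 -247.   129. ]
handle [ 493.7 -280.6  170. ]
driver [407.5   0.6  12. ]
bottle [693.6 -13.5  75. ]
pintop [516.2 -36.7  77. ]
forkR [529.5 182.2  84. ]
hub [ 543.8 -244.5  129. ]
handletop [ 504.2 -278.   170. ]
```

View pics/crop1.png

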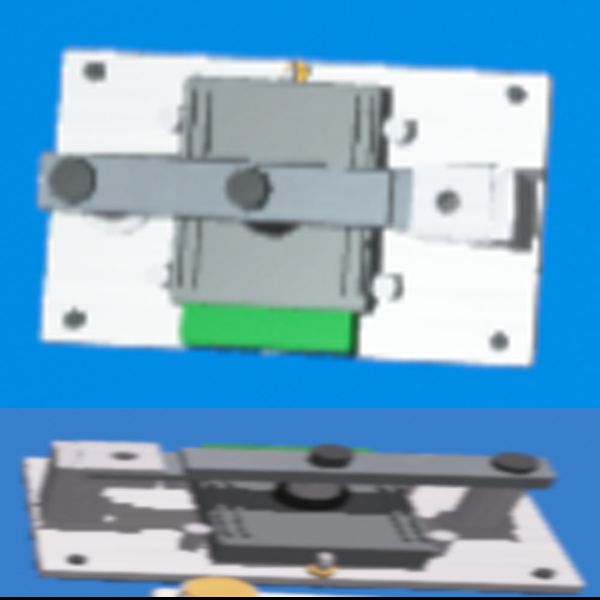

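The crop shows the fork hole at (447,202), which is top px (218.1,227.1), and the bridge pivot at (72,180). In the scene view the hole is at about (436,252.4).

```bash
cat >> h.py <<'E'
def plan(p,yawx=None):  # TCP target (world), heading of tool x in deg -> row numbers
    s=robot.get_state(); M=T(s); d=M[:3,:3].T@(np.array(p)-M[:3,3])/500
    t=0
    if yawx is not None:
        h=np.degrees(np.arctan2(M[1,0],M[0,0])); t=-((yawx-h+180)%360-180)/180
    return d.round(4),round(t,4)
E
python3 - <<'E'
from h import *
np.set_printoptions(precision=3,suppress=True)
K,c=ld('top1'); a=ray(K,c,218.1,227.1,84); b=ray(K,c,140,222.5,90)
K2,c2=ld('scene1'); a2=ray(K2,c2,436,252.4,84)
d=b-a; yaw=np.degrees(np.arctan2(d[1],d[0])); print(a,a2,b,yaw)
print(plan([512,-37,400],yaw), robot.grab_frame('wrist')['mount'])
E
```

```text
[529.3   189.884  84.   ] [533.237 191.18   84.   ] [538.718 368.568  90.   ] 86.98296673913657
(array([ 0.969, -0.961,  0.009]), np.float64(-0.3993)) [[ 0.001 -0.959 -0.282 77.35 ]
 [ 1.     0.001  0.    -0.175]
 [ 0.    -0.282  0.959 19.921]
 [ 0.     0.     0.     1.   ]]
```

Emit:
play_rows([
  {"xyz": [0.48,-0.48,0.0],"twist": -0.2,"hand": -1},
  {"xyz": [0.969,-0.961,0.01],"twist": -0.4,"hand": -1},
  {"xyz": [0.969,-0.961,0.01],"twist": -0.4,"hand": -1},
  {"xyz": [0.969,-0.961,0.01],"twist": -0.4,"hand": -1},
  {"xyz": [0.969,-0.961,0.01],"twist": -0.4,"hand": -1},
  {"xyz": [0.969,-0.961,0.01],"twist": -0.4,"hand": -1},
  {"xyz": [0.969,-0.961,0.01],"twist": -0.4,"hand": -1},
  {"xyz": [0.969,-0.961,0.01],"twist": -0.4,"hand": -1},
  {"xyz": [0.969,-0.961,0.01],"twist": -0.4,"hand": -1},
  {"xyz": [0.969,-0.961,0.01],"twist": -0.4,"hand": -1},
  {"xyz": [0.969,-0.961,0.01],"twist": -0.4,"hand": -1},
  {"xyz": [0.969,-0.961,0.01],"twist": -0.4,"hand": -1},
])

```text
time_s: 1.65
tool_pos: [513.2, -31.4, 400.2]
tcp_rot: [0.721, 0.693, 0.002, -0.001]
force: [0.1, 0.1, -0.2]
width: 91.5
gripper_force: 0.0
```

```bash
python3 - <<'E'
from h import *
np.set_printoptions(precision=2,suppress=True)
i,K,c=grab('wrist','w1')
hsv=cv2.cvtColor(i,cv2.COLOR_RGB2HSV); m=cv2.inRange(hsv,(5,150,120),(18,255,255))
n,l,st,ce=cv2.connectedComponentsWithStats(m)
for k in range(1,n):
    if st[k,4]>40: print(st[k],ce[k],ray(K,c,*ce[k],77))
print(proj(K,c,[512,-37,77]),robot.get_state()['tool_pos'])
E
```

```text
[509 173  25  29 382] [518.77 186.03] [685.45  -7.33  77.  ]
[309 215  16  21 247] [316.7  226.25] [512.68 -35.78  77.  ]
[315.98 227.62] [512.35 -34.43 399.65]
```

View pics/w1.png

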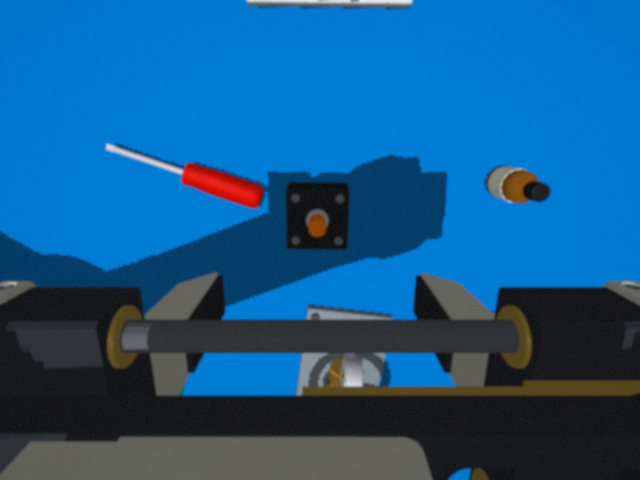

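The wrist view shows the pin grip at (317,226), with its top towards (317,229). The stand spans about (287–349, 183–248) and the screwdriver is just left of it. Next I'll refine the pin's y from the blob edges and also find the stand's centre.

```bash
python3 - <<'E'
from h import *
np.set_printoptions(precision=2,suppress=True)
K,c=ld('w1')
print(ray(K,c,316.7,236,77)+[0,8,0], ray(K,c,316.7,215,49)-[0,8,0], ray(K,c,316.7,226,65))
print('stand',ray(K,c,(287+349)/2,(183+248)/2,44), ray(K,c,287,183,44),ray(K,c,349,248,44))
i=cv2.cvtColor(cv2.imread('pics/w1.png'),cv2.COLOR_BGR2HSV)
print(plan([512.5,-36,260],87))
E
```

```text
[512.32 -36.68  77.  ] [512.74 -40.28  49.  ] [512.52 -38.77  65.  ]
stand [513.9 -34.   44. ] [486.12  -1.61  44.  ] [543.17 -68.12  44.  ]
(array([-0.  ,  0.  ,  0.28]), np.float64(0.0025))
```

Emit:
play_rows([
  {"xyz": [-0.004,0.0,0.1],"twist": 0,"hand": -0.4},
  {"xyz": [-0.004,0.0,0.2],"twist": 0,"hand": -0.4},
  {"xyz": [-0.004,0.0,0.29],"twist": 0,"hand": -0.4},
  {"xyz": [-0.004,0.0,0.337],"twist": 0,"hand": -0.4},
  {"xyz": [-0.004,0.0,0.337],"twist": 0,"hand": -0.4},
  {"xyz": [-0.004,0.0,0.337],"twist": 0,"hand": 1},
  {"xyz": [-0.004,0.0,0.337],"twist": 0,"hand": 1},
  {"xyz": [-0.004,0.0,0.337],"twist": 0,"hand": 1},
  {"xyz": [-0.004,0.0,0.337],"twist": 0,"hand": 1},
  {"xyz": [-0.004,0.0,0.337],"twist": 0,"hand": 1},
  {"xyz": [-0.004,0.0,0.337],"twist": 0,"hand": 1},
  {"xyz": [-0.004,0.0,0.337],"twist": 0,"hand": 1},
])

```text
time_s: 3.2
tool_pos: [511.9, -39.3, 231.3]
tcp_rot: [0.725, 0.689, -0.0, 0.0]
force: [-0.9, -0.3, 2.4]
width: 15.2
gripper_force: 30.0
```

Emit:
play_rows([
  {"xyz": [0,0,-0.03],"twist": 0,"hand": 1},
  {"xyz": [0,0,-0.08],"twist": 0,"hand": 1},
  {"xyz": [0,0,-0.15],"twist": 0,"hand": 1},
  {"xyz": [0,0,-0.22],"twist": 0,"hand": 1},
  {"xyz": [0.1,0.003,-0.22],"twist": 0,"hand": 1},
  {"xyz": [0.2,0.006,-0.22],"twist": 0,"hand": 1},
  {"xyz": [0.3,0.009,-0.22],"twist": 0,"hand": 1},
  {"xyz": [0.4,0.012,-0.22],"twist": 0,"hand": 1},
  {"xyz": [0.46,0.0147,-0.22],"twist": 0,"hand": 1},
  {"xyz": [0.46,0.0147,-0.22],"twist": 0,"hand": 1},
  {"xyz": [0.46,0.0147,-0.22],"twist": 0,"hand": 1},
])

```text
time_s: 4.58
tool_pos: [530.7, 189.4, 341.4]
tcp_rot: [0.725, 0.689, -0.0, 0.0]
force: [0.4, -0.4, -1.1]
width: 15.0
gripper_force: 30.0
```

```bash
python3 - <<'E'
from h import *
np.set_printoptions(precision=2,suppress=True)
i,K,c=grab('wrist','w2'); s=robot.get_state(); print(s['tool_pos'],s['width'],s['force'])
h=proj(K,c,[531,190,84]); t=proj(K,c,T(s)@[0,0,223,1] [:3] if 0 else (T(s)@np.array([0,0,223,1]))[:3]); print(h,t)
u,v=int(h[0]),int(h[1]); x0=max(0,u-75);y0=max(0,v-75)
o=cv2.resize(cv2.imread('pics/w2.png')[y0:y0+150,x0:x0+200],None,fx=4,fy=4,interpolation=cv2.INTER_CUBIC); cv2.imwrite('pics/w2c.png',o); print(x0,y0)
E
```

```text
[530.89 188.74 341.29] 14.968925195241713 [ 0.56  0.22 -0.71]
[317.9 242.2] [317.65 261.98]
242 167
```

View pics/w2c.png

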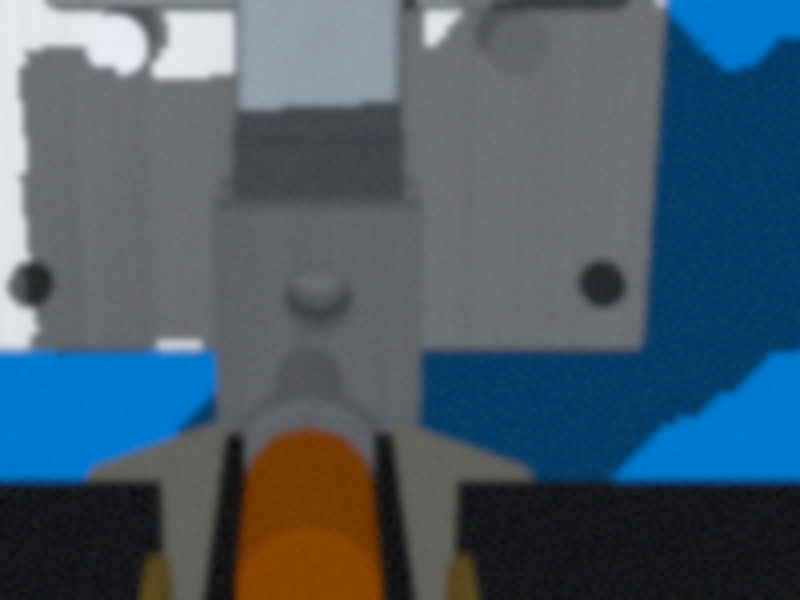

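The crop shows the hole centre at (318,296), which is px (321.6,240.9). The pin tip is in view with its near edge at (309,347), which puts the tip centre at about px (319.1,259.5). Backprojecting both gives the relative move.

```bash
python3 - <<'E'
from h import *
np.set_printoptions(precision=2,suppress=True)
K,c=ld('w2'); t=ray(K,c,319.1,259.5,118.3); h=ray(K,c,321.6,240.9,84); print(t,h,h-t)
print(c[:3,3]); M=T(robot.get_state()); print(M[:3,:3].T@(h-t)/500)
g=cv2.cvtColor(cv2.imread('pics/w2.png'),cv2.COLOR_BGR2GRAY)
print(g[228:266,319:324].mean(1).astype(int)); print(g[258,305:335]); print(g[241,305:338])
E
```

```text
[531.79 190.04 118.3 ] [533.61 190.82  84.  ] [  1.82   0.78 -34.3 ]
[535.24 266.22 321.45]
[0.   0.   0.07]
[ 99  98  98 100  97  97  98 103 105 107 107 103  95  88  84  78  68  66
  69  76  81  86  92  95  97  94  89  85  83  83  82  81  83  82  83  83
  83  86]
[100  98  99 100  99  98  93  89  85  83  84  84  86  83  83  82  81  81
  83  82  85  90  95  99 100  99 102 100  99 102]
[100  99 101 101 102 100  99  93  81  73  76  80  84  88  88  88  91  91
  86  88  83  81  73  71  78  92 100 101 102 101  99  99  98]
```

Emit:
play_rows([
  {"xyz": [0.002,0.0033,0.02],"twist": 0,"hand": 1},
  {"xyz": [0.002,0.0033,0.04],"twist": 0,"hand": 1},
  {"xyz": [0.002,0.0033,0.056],"twist": 0,"hand": 1},
  {"xyz": [0.002,0.0033,0.066],"twist": 0,"hand": 1},
  {"xyz": [0.002,0.0033,0.074],"twist": 0,"hand": 1},
  {"xyz": [0.002,0.0033,0.078],"twist": 0,"hand": 1},
  {"xyz": [0.002,0.0033,0.078],"twist": 0,"hand": 1},
])

```text
time_s: 5.5
tool_pos: [532.6, 190.3, 302.0]
tcp_rot: [0.725, 0.689, -0.001, 0.0]
force: [1.5, -2.2, -1.3]
width: 15.1
gripper_force: 30.0
```

Emit:
play_rows([
  {"xyz": [0,0,0.006],"twist": 0,"hand": 1},
  {"xyz": [0,0,0.012],"twist": 0,"hand": 1},
  {"xyz": [0,0,0.018],"twist": 0,"hand": 1},
  {"xyz": [0,0,0.02],"twist": 0,"hand": 1},
])

```text
time_s: 6.0
tool_pos: [532.5, 190.3, 291.9]
tcp_rot: [0.725, 0.689, -0.001, 0.0]
force: [-0.4, -5.4, 2.4]
width: 14.9
gripper_force: 30.0
```

Emit:
play_rows([
  {"xyz": [-0.0012,0,0.006],"twist": 0,"hand": 1},
  {"xyz": [-0.0012,0,0.012],"twist": 0,"hand": 1},
  {"xyz": [-0.0012,0,0.018],"twist": 0,"hand": 1},
  {"xyz": [-0.0012,0,0.024],"twist": 0,"hand": 1},
  {"xyz": [-0.0012,0,0.024],"twist": 0,"hand": 1},
])

```text
time_s: 6.62
tool_pos: [532.5, 189.7, 279.6]
tcp_rot: [0.725, 0.689, -0.0, 0.0]
force: [0.2, -4.6, -0.5]
width: 15.4
gripper_force: 30.0
```

Next I'll push to home, expecting contact at TCP z≈271.

Emit:
play_rows([
  {"xyz": [-0.001,0,0.006],"twist": 0,"hand": 1},
  {"xyz": [-0.001,0,0.012],"twist": 0,"hand": 1},
  {"xyz": [-0.001,0,0.016],"twist": 0,"hand": 1},
  {"xyz": [-0.001,0,0.019],"twist": 0,"hand": 1},
  {"xyz": [-0.001,0,0.019],"twist": 0,"hand": 1},
])

```text
time_s: 7.25
tool_pos: [532.5, 189.6, 271.4]
tcp_rot: [0.725, 0.689, -0.0, 0.001]
force: [-3.1, -6.4, 9.4]
width: 15.2
gripper_force: 30.0
```

Emit:
play_rows([
  {"xyz": [0,0,0.003],"twist": 0,"hand": 1},
  {"xyz": [0,0,0.005],"twist": 0,"hand": 1},
  {"xyz": [0,0,0.005],"twist": 0,"hand": 1},
])

```text
time_s: 7.62
tool_pos: [532.4, 189.9, 271.2]
tcp_rot: [0.725, 0.689, -0.001, 0.002]
force: [-9.9, -10.7, 29.7]
width: 15.1
gripper_force: 30.1
```

```bash
python3 - <<'E'
from h import *
i,K,c=grab('wrist','w3'); s=robot.get_state(); print(s['tool_pos'],s['width'],s['force'])
i2,_,_=grab('scene','s3')
a=cv2.imread('pics/w3.png')[170:320,240:400]; b=cv2.imread('pics/s3.png')[205:285,400:500]
o=np.hstack([cv2.resize(a,(427,400),interpolation=cv2.INTER_CUBIC),cv2.resize(b,(373,400),interpolation=cv2.INTER_CUBIC)]);cv2.imwrite('pics/c3.png',o)
E
```

```text
[532.38512214 189.89400087 271.16864189] 14.971644228333032 [ -9.03346199 -11.67896978  29.34883622]
```

View pics/c3.png

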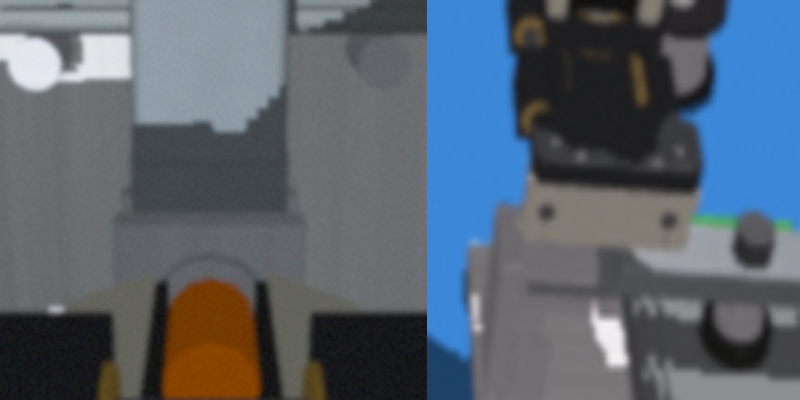

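The hard stop is at TCP z 271.2 (271 expected), and the head's rim lies on the fork face in the picture. I'll release, rise, and check.

Emit:
play_rows([
  {"xyz": [0,0,-0.004],"twist": 0,"hand": 1},
  {"xyz": [0,0,-0.005],"twist": 0,"hand": -0.3},
  {"xyz": [0,0,-0.005],"twist": 0,"hand": -0.3},
  {"xyz": [0,0,-0.005],"twist": 0,"hand": -0.3},
  {"xyz": [0,0,-0.005],"twist": 0,"hand": -0.3},
  {"xyz": [0,0,-0.1],"twist": 0,"hand": -0.3},
  {"xyz": [0,0,-0.2],"twist": 0,"hand": -0.3},
  {"xyz": [0,0,-0.26],"twist": 0,"hand": -0.3},
  {"xyz": [0,0,-0.26],"twist": 0,"hand": -0.3},
])

```text
time_s: 8.85
tool_pos: [533.1, 190.7, 400.8]
tcp_rot: [0.725, 0.689, 0.002, 0.001]
force: [0.1, 0.6, -0.5]
width: 59.4
gripper_force: 0.0
```

```bash
python3 - <<'E'
from h import *
np.set_printoptions(precision=2,suppress=True)
i,K,c=grab('wrist','w4'); s=robot.get_state(); print(s['tool_pos'],s['width'],s['force'])
p=np.array([532.4,189.9,0])
for z in (84,89,117): print(z,proj(K,c,p+[0,0,z]),proj(K,c,p+[8,0,z]))
hsv=cv2.cvtColor(i,cv2.COLOR_RGB2HSV); m=cv2.inRange(hsv,(5,150,80),(18,255,255))
n,l,st,ce=cv2.connectedComponentsWithStats(m); print(st[1:][st[1:,4]>60])
i2,K2,c2=grab('scene','s4')
for z in (84,89,117): print(z,proj(K2,c2,p+[0,0,z]))
u,v=proj(K,c,p+[0,0,95]).astype(int)
a=cv2.imread('pics/w4.png')[v-50:v+50,u-50:u+50]; b=cv2.imread('pics/s4.png')[205:280,395:470]; print(u-50,v-50)
o=np.hstack([cv2.resize(x,(400,400),interpolation=cv2.INTER_CUBIC) for x in (a,b)]);cv2.imwrite('pics/c4.png',o)
E
```

```text
[532.61 190.04 399.01] 59.56851708952042 [ 0.82 -0.24 -0.31]
84 [315.11 223.52] [324.46 223.06]
89 [315.08 225.03] [324.58 224.56]
117 [314.93 234.45] [325.36 233.94]
[[307 217  19  26 402]]
84 [435.26 252.09]
89 [435.64 250.13]
117 [437.79 238.94]
265 176
```

View pics/c4.png

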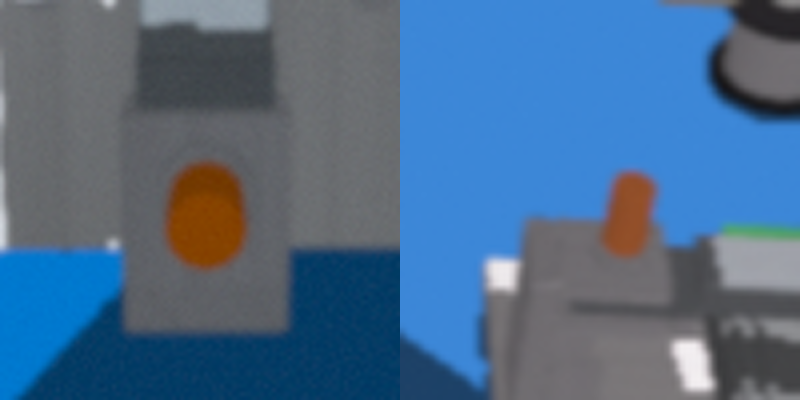

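The pin is home: the grip top in the scene view matches the prediction (u≈439, v≈238.8 against 437.8, 238.9). Next is the valve.

Emit:
play_rows([
  {"xyz": [-0.12,0.005,-0.04],"twist": 0,"hand": -1},
  {"xyz": [-0.24,0.01,-0.04],"twist": 0,"hand": -1},
  {"xyz": [-0.36,0.015,-0.04],"twist": 0,"hand": -1},
  {"xyz": [-0.48,0.02,-0.04],"twist": 0,"hand": -1},
  {"xyz": [-0.6,0.025,-0.04],"twist": 0,"hand": -1},
  {"xyz": [-0.72,0.03,-0.04],"twist": 0,"hand": -1},
  {"xyz": [-0.83,0.035,-0.04],"twist": 0,"hand": -1},
  {"xyz": [-0.889,0.037,-0.04],"twist": 0,"hand": -1},
  {"xyz": [-0.889,0.037,-0.04],"twist": 0,"hand": -1},
  {"xyz": [-0.889,0.037,-0.04],"twist": 0,"hand": -1},
])

```text
time_s: 10.2
tool_pos: [528.4, -253.7, 417.1]
tcp_rot: [0.724, 0.69, 0.0, -0.001]
force: [0.9, 0.9, 0.0]
width: 91.6
gripper_force: 0.0
```

```bash
python3 - <<'E'
from h import *
np.set_printoptions(precision=2,suppress=True)
i,K,c=grab('wrist','w5'); s=robot.get_state(); print(s['tool_pos'],s['width'],s['force'])
hsv=cv2.cvtColor(i,cv2.COLOR_RGB2HSV); m=cv2.inRange(hsv,(0,150,60),(4,255,255))|cv2.inRange(hsv,(174,150,60),(180,255,255))
n,l,st,ce=cv2.connectedComponentsWithStats(m); k=1+st[1:,4].argmax(); print(st[k])
pts=np.argwhere(l==k)[:,::-1].astype(np.float32); W=np.array([ray(K,c,u,v,121) for u,v in pts])
(h,r)=cv2.minEnclosingCircle(W[:,:2].astype(np.float32)); print(h,r)
E
```

```text
[ 528.65 -253.11  417.51] 91.80287013466491 [-0.05  0.86  0.2 ]
[ 260  162  123  120 5403]
(530.9246826171875, -249.85107421875) 49.35411071777344
```

View pics/w5.png

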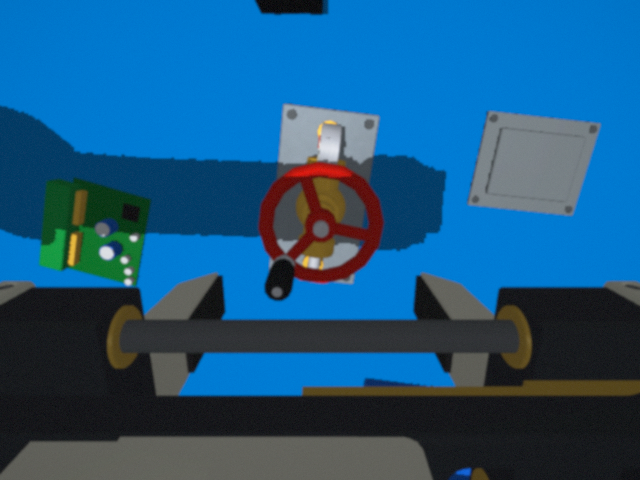

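The wheel's hub is at (320.5,228), its rim is centred near (321,222), and the handle's top is at about (278,291) with its base at (285,262).

```bash
python3 - <<'E'
from h import *
np.set_printoptions(precision=2,suppress=True)
K,c=ld('w5'); h=ray(K,c,320.5,228,129); t=ray(K,c,278,291,170); print(h,t)
ax=np.array([530.5,-249.9]); 
for p in (t,):
    d=p[:2]-ax; print(np.hypot(*d),np.degrees(np.arctan2(d[1],d[0])))
# check: handle axis projected
a=np.arctan2(t[1]-ax[1],t[0]-ax[0]); q=ax+45*np.array([np.cos(a),np.sin(a)])
print(q,proj(K,c,[*q,170]),proj(K,c,[*q,124]))
print(plan([*q,315],87),plan([*q,420],87))
E
```

```text
[ 530.38 -250.56  129.  ] [ 499.28 -283.03  170.  ]
45.52011105795126 -133.30571312812543
[ 499.63 -282.65] [278.47 290.48] [284.6  266.05]
(array([-0.06, -0.05,  0.2 ]), np.float64(0.0014)) (array([-0.06, -0.06, -0.01]), np.float64(0.0014))
```

Emit:
play_rows([
  {"xyz": [-0.062,-0.055,0.0],"twist": 0,"hand": -0.4},
  {"xyz": [-0.062,-0.055,0.06],"twist": 0,"hand": -0.4},
  {"xyz": [-0.062,-0.055,0.14],"twist": 0,"hand": -0.4},
  {"xyz": [-0.062,-0.055,0.19],"twist": 0,"hand": -0.4},
  {"xyz": [-0.062,-0.055,0.211],"twist": 0,"hand": -0.4},
  {"xyz": [-0.062,-0.055,0.211],"twist": 0,"hand": 1},
  {"xyz": [-0.062,-0.055,0.211],"twist": 0,"hand": 1},
  {"xyz": [-0.062,-0.055,0.211],"twist": 0,"hand": 1},
  {"xyz": [-0.062,-0.055,0.211],"twist": 0,"hand": 1},
  {"xyz": [-0.062,-0.055,0.211],"twist": 0,"hand": 1},
  {"xyz": [-0.062,-0.055,0.211],"twist": 0,"hand": 1},
])

```text
time_s: 11.62
tool_pos: [499.0, -284.9, 312.9]
tcp_rot: [0.725, 0.689, -0.001, -0.0]
force: [-4.1, -1.4, 5.4]
width: 19.0
gripper_force: 30.0
```

```bash
cat >> h.py <<'E'
H0=87.2
def circ(phi0,step,n,head,tw=None,R0=45):
    """rows relative to commanded pose at angle phi0 with tool-x heading head; tw = twist per row deg (heading change)"""
    for k in range(1,n+1):
        p=np.radians(phi0+step*k); p0=np.radians(phi0)
        d=R0*np.array([np.cos(p)-np.cos(p0),np.sin(p)-np.sin(p0)]); h=np.radians(head)
        x=d@[np.cos(h),np.sin(h)]; y=d@[np.sin(h),-np.cos(h)]
        print('{"xyz": [%.4f, %.4f, 0], "twist": %.3f, "hand": 1},'%(x/500,y/500,-(tw or 0)*k/180),end=' ')
    print()
E
python3 - <<'E'
from h import *
s=robot.get_state(); M=T(s); print(s['qpos'].round(2),np.degrees(np.arctan2(M[1,0],M[0,0])),s['tool_pos'],s['force'])
E
```

```text
[ 1.07  0.57 -0.79  1.81  0.49  0.96  0.02] 87.08479369162897 [ 498.95977926 -284.89347524  312.94540619] [-4.07003718 -1.43852227  5.35969957]
```

Emit:
play_rows([
  {"xyz": [0,0,0],"twist": -0.055,"hand": 1},
  {"xyz": [0,0,0],"twist": -0.11,"hand": 1},
  {"xyz": [0,0,0],"twist": -0.165,"hand": 1},
  {"xyz": [0,0,0],"twist": -0.22,"hand": 1},
  {"xyz": [0,0,0],"twist": -0.275,"hand": 1},
  {"xyz": [0,0,0],"twist": -0.275,"hand": 1},
])

```text
time_s: 12.38
tool_pos: [499.1, -285.3, 312.9]
tcp_rot: [0.369, 0.929, -0.0, -0.0]
force: [-4.4, 0.0, 5.1]
width: 18.7
gripper_force: 30.0
```

```bash
python3 - <<'E'
from h import *
s=robot.get_state(); M=T(s); print(s['qpos'].round(2),np.degrees(np.arctan2(M[1,0],M[0,0])),s['tool_pos'],s['force'],s['width'])
circ(-133.3,-10,12,136.7,-10)
E
```

```text
[ 1.19  0.65 -0.98  1.81  0.63  1.03  0.77] 136.662335709845 [ 499.0766388  -285.25160224  312.92142509] [-4.44730186  0.01953081  5.10769838] 18.713236913505035
{"xyz": [0.0156, 0.0014, 0], "twist": 0.056, "hand": 1}, {"xyz": [0.0308, 0.0054, 0], "twist": 0.111, "hand": 1}, {"xyz": [0.0450, 0.0121, 0], "twist": 0.167, "hand": 1}, {"xyz": [0.0579, 0.0211, 0], "twist": 0.222, "hand": 1}, {"xyz": [0.0689, 0.0321, 0], "twist": 0.278, "hand": 1}, {"xyz": [0.0779, 0.0450, 0], "twist": 0.333, "hand": 1}, {"xyz": [0.0846, 0.0592, 0], "twist": 0.389, "hand": 1}, {"xyz": [0.0886, 0.0744, 0], "twist": 0.444, "hand": 1}, {"xyz": [0.0900, 0.0900, 0], "twist": 0.500, "hand": 1}, {"xyz": [0.0886, 0.1056, 0], "twist": 0.556, "hand": 1}, {"xyz": [0.0846, 0.1208, 0], "twist": 0.611, "hand": 1}, {"xyz": [0.0779, 0.1350, 0], "twist": 0.667, "hand": 1},
```

Emit:
play_rows([
  {"xyz": [0.0156,0.0014,0],"twist": 0.056,"hand": 1},
  {"xyz": [0.0308,0.0054,0],"twist": 0.111,"hand": 1},
  {"xyz": [0.045,0.0121,0],"twist": 0.167,"hand": 1},
  {"xyz": [0.0579,0.0211,0],"twist": 0.222,"hand": 1},
  {"xyz": [0.0689,0.0321,0],"twist": 0.278,"hand": 1},
  {"xyz": [0.0779,0.045,0],"twist": 0.333,"hand": 1},
  {"xyz": [0.0846,0.0592,0],"twist": 0.389,"hand": 1},
  {"xyz": [0.0886,0.0744,0],"twist": 0.444,"hand": 1},
  {"xyz": [0.09,0.09,0],"twist": 0.5,"hand": 1},
  {"xyz": [0.09,0.09,0],"twist": 0.5,"hand": 1},
])

```text
time_s: 13.62
tool_pos: [498.0, -220.1, 312.9]
tcp_rot: [0.918, 0.397, 0.0, -0.0]
force: [-1.8, 2.6, 3.7]
width: 19.5
gripper_force: 30.0
```

Emit:
play_rows([
  {"xyz": [0.0156,0.0014,0],"twist": 0.056,"hand": 1},
  {"xyz": [0.0308,0.0054,0],"twist": 0.111,"hand": 1},
  {"xyz": [0.045,0.0121,0],"twist": 0.167,"hand": 1},
  {"xyz": [0.0579,0.0211,0],"twist": 0.222,"hand": 1},
  {"xyz": [0.0689,0.0321,0],"twist": 0.278,"hand": 1},
  {"xyz": [0.0779,0.045,0],"twist": 0.333,"hand": 1},
  {"xyz": [0.0846,0.0592,0],"twist": 0.389,"hand": 1},
  {"xyz": [0.0886,0.0744,0],"twist": 0.444,"hand": 1},
  {"xyz": [0.09,0.09,0],"twist": 0.5,"hand": 1},
  {"xyz": [0.09,0.09,0],"twist": 0.5,"hand": 1},
])

```text
time_s: 14.88
tool_pos: [561.5, -220.5, 312.9]
tcp_rot: [0.93, -0.368, 0.001, 0.001]
force: [-1.4, -4.2, 2.9]
width: 18.9
gripper_force: 30.0
```

Emit:
play_rows([
  {"xyz": [0,0,0],"twist": -0.5,"hand": 1},
  {"xyz": [0,0,0],"twist": -0.5,"hand": 1},
  {"xyz": [0,0,0],"twist": -0.5,"hand": 1},
  {"xyz": [0,0,0],"twist": -0.5,"hand": 1},
  {"xyz": [0,0,0],"twist": -0.5,"hand": 1},
  {"xyz": [0,0,0],"twist": -0.5,"hand": 1},
  {"xyz": [0,0,0],"twist": -0.5,"hand": 1},
  {"xyz": [0,0,0],"twist": -0.5,"hand": 1},
  {"xyz": [0,0,0],"twist": -0.5,"hand": 1},
])

```text
time_s: 16.0
tool_pos: [561.4, -220.4, 313.0]
tcp_rot: [0.917, 0.399, 0.001, 0.001]
force: [-0.9, -3.0, 2.1]
width: 19.2
gripper_force: 30.0
```

Emit:
play_rows([
  {"xyz": [0,0,0],"twist": -0.5,"hand": 1},
  {"xyz": [0,0,0],"twist": -0.5,"hand": 1},
  {"xyz": [0,0,0],"twist": -0.5,"hand": 1},
  {"xyz": [0,0,0],"twist": -0.5,"hand": 1},
  {"xyz": [0,0,0],"twist": -0.5,"hand": 1},
  {"xyz": [0,0,0],"twist": -0.5,"hand": 1},
  {"xyz": [0,0,0],"twist": -0.5,"hand": 1},
  {"xyz": [0,0,0],"twist": -0.5,"hand": 1},
  {"xyz": [0,0,0],"twist": -0.5,"hand": 1},
])

```text
time_s: 17.12
tool_pos: [561.2, -220.4, 313.0]
tcp_rot: [0.366, 0.931, -0.0, 0.001]
force: [-1.4, -3.3, 2.5]
width: 19.3
gripper_force: 30.0
```

Emit:
play_rows([
  {"xyz": [-0.0156,-0.0014,0],"twist": 0.056,"hand": 1},
  {"xyz": [-0.0308,-0.0054,0],"twist": 0.111,"hand": 1},
  {"xyz": [-0.045,-0.0121,0],"twist": 0.167,"hand": 1},
  {"xyz": [-0.0579,-0.0211,0],"twist": 0.222,"hand": 1},
  {"xyz": [-0.0689,-0.0321,0],"twist": 0.278,"hand": 1},
  {"xyz": [-0.0779,-0.045,0],"twist": 0.333,"hand": 1},
  {"xyz": [-0.0846,-0.0592,0],"twist": 0.389,"hand": 1},
  {"xyz": [-0.0886,-0.0744,0],"twist": 0.444,"hand": 1},
  {"xyz": [-0.09,-0.09,0],"twist": 0.5,"hand": 1},
  {"xyz": [-0.09,-0.09,0],"twist": 0.5,"hand": 1},
])

```text
time_s: 18.38
tool_pos: [569.5, -266.4, 313.1]
tcp_rot: [0.915, 0.404, 0.01, -0.007]
force: [13.5, 30.6, -1.8]
width: 19.6
gripper_force: 30.0
```

The wheel has hit its stop: Fy is 30 N and the tool stalled near φ≈-383°. I'll back the command off, then regrip with the fingers closing tangentially so there is no slip.

```bash
python3 - <<'E'
from h import *
circ(-403.3,10,2,46.7)
s=robot.get_state(); print(s['qpos'].round(2),s['force'],s['tool_pos'])
E
```

```text
{"xyz": [0.0156, -0.0014, 0], "twist": 0.000, "hand": 1}, {"xyz": [0.0308, -0.0054, 0], "twist": 0.000, "hand": 1}, 
[ 0.86  0.61 -0.64  1.68  0.4   0.98 -0.65] [13.49201858 30.64044696 -1.791584  ] [ 569.46185379 -266.3855443   313.0538673 ]
```

Emit:
play_rows([
  {"xyz": [0.0156,-0.0014,0],"twist": 0,"hand": 1},
  {"xyz": [0.0308,-0.0054,0],"twist": 0,"hand": 1},
  {"xyz": [0.0308,-0.0054,0],"twist": 0,"hand": 1},
])

```text
time_s: 18.75
tool_pos: [572.1, -263.6, 312.9]
tcp_rot: [0.916, 0.401, 0.001, -0.004]
force: [-6.7, 12.7, 10.2]
width: 19.0
gripper_force: 30.0
```

Emit:
play_rows([
  {"xyz": [0.0143,-0.0066,0],"twist": 0,"hand": 1},
  {"xyz": [0.0143,-0.0066,0],"twist": 0,"hand": -0.3},
  {"xyz": [0.0143,-0.0066,0],"twist": 0,"hand": -0.3},
  {"xyz": [0.0143,-0.0066,0],"twist": 0,"hand": -0.3},
])

```text
time_s: 19.25
tool_pos: [574.4, -262.5, 312.5]
tcp_rot: [0.918, 0.396, 0.0, -0.0]
force: [0.1, 0.2, -0.1]
width: 44.2
gripper_force: 0.0
```

Emit:
play_rows([
  {"xyz": [0,0,0],"twist": -0.656,"hand": -0.3},
  {"xyz": [0,0,0],"twist": -0.656,"hand": -0.3},
  {"xyz": [0,0,0],"twist": -0.656,"hand": -0.3},
  {"xyz": [0,0,0],"twist": -0.656,"hand": -0.3},
  {"xyz": [0,0,0],"twist": -0.656,"hand": -0.3},
  {"xyz": [0,0,0],"twist": -0.656,"hand": -0.3},
  {"xyz": [0,0,0],"twist": -0.656,"hand": -0.3},
  {"xyz": [0,0,0],"twist": -0.656,"hand": -0.3},
  {"xyz": [0,0,0],"twist": -0.656,"hand": -0.3},
  {"xyz": [0,0,0],"twist": -0.656,"hand": -0.3},
  {"xyz": [0,0,0],"twist": -0.656,"hand": -0.3},
  {"xyz": [0,0,0],"twist": -0.656,"hand": -0.3},
])

```text
time_s: 20.75
tool_pos: [574.2, -262.7, 312.3]
tcp_rot: [0.134, 0.991, 0.001, 0.0]
force: [-0.4, 0.2, 0.1]
width: 59.8
gripper_force: 0.0
```

```bash
python3 - <<'E'
from h import *
s=robot.get_state(); M=T(s); print(s['qpos'].round(2),s['force'],s['tool_pos'],s['width'],np.degrees(np.arctan2(M[1,0],M[0,0])))
E
```

```text
[ 1.09  0.8  -1.07  1.66  0.76  1.15  1.13] [-0.38207641  0.23844123  0.11179634] [ 574.20784632 -262.70988713  312.32543793] 59.76097063578462 164.60221185331724
```

Emit:
play_rows([
  {"xyz": [0,0,0],"twist": 0,"hand": 1},
  {"xyz": [0,0,0],"twist": 0,"hand": 1},
  {"xyz": [0,0,0],"twist": 0,"hand": 1},
  {"xyz": [0,0,0],"twist": 0,"hand": 1},
  {"xyz": [0,0,0],"twist": 0,"hand": 1},
])

```text
time_s: 21.38
tool_pos: [574.6, -260.5, 312.9]
tcp_rot: [0.132, 0.991, 0.001, 0.0]
force: [1.6, 3.7, -0.5]
width: 19.3
gripper_force: 30.0
```

Emit:
play_rows([
  {"xyz": [0,-0.006,0],"twist": 0,"hand": 1},
  {"xyz": [0,-0.012,0],"twist": 0,"hand": 1},
  {"xyz": [0,-0.012,0],"twist": 0,"hand": 1},
])

```text
time_s: 21.75
tool_pos: [574.2, -261.9, 312.9]
tcp_rot: [0.13, 0.991, 0.005, 0.001]
force: [4.8, 13.4, -2.2]
width: 19.1
gripper_force: 30.0
```

Emit:
play_rows([
  {"xyz": [0,-0.006,0],"twist": 0,"hand": 1},
  {"xyz": [0,-0.012,0],"twist": 0,"hand": 1},
  {"xyz": [0,-0.012,0],"twist": 0,"hand": 1},
])

```text
time_s: 22.12
tool_pos: [573.7, -263.2, 312.9]
tcp_rot: [0.128, 0.992, 0.008, 0.002]
force: [8.0, 24.5, -3.6]
width: 19.5
gripper_force: 30.0
```

```bash
python3 - <<'E'
from h import *
s=robot.get_state(); print(s['force'],s['torque'],s['tool_pos'],s['width'],s['tcp_rot'])
E
```

```text
[ 8.00844435 24.45419123 -3.62714466] [ 4.74939022e+00 -1.73569288e+00 -3.66767239e-03] [ 573.70005159 -263.20751153  312.88651792] 19.484181602307572 [0.12788637 0.99175204 0.00834587 0.00182211]
```

```bash
python3 - <<'E'
from h import *
for p,q in [((574.6,-260.5,312.9),[.132,.991,.001,0]),((574.2,-261.9,312.9),[.13,.991,.005,.001]),((573.7,-263.2,312.9),[.1279,.9918,.00835,.0018])]:
    g=np.array(p)+R.from_quat(q).apply([0,0,153-6+6]); d=g[:2]-[530.5,-250.2]; print(g,np.hypot(*d),np.degrees(np.arctan2(d[1],d[0])))
E
```

```text
[ 574.64041196 -260.19660412  159.90030615] 45.25823750754213 -12.76067895270336
[ 574.70264513 -260.42208243  159.90796391] 45.36920547409729 -13.021038908664625
[ 574.57299464 -260.73654207  159.92232432] 45.314981798991234 -13.445353465800174
```

Hard stop confirmed: the grasp point stays at about (574.6,-260.2) while the load rises from 4 to 25 N. Next I'll compute the two turns back.

```bash
python3 - <<'E'
from h import *
for p in (-13,227,467): circ(p,20,12,164.6)
E
```

```text
{"xyz": [0.0067, 0.0305, 0], "twist": 0.000, "hand": 1}, {"xyz": [0.0235, 0.0569, 0], "twist": 0.000, "hand": 1}, {"xyz": [0.0482, 0.0760, 0], "twist": 0.000, "hand": 1}, {"xyz": [0.0780, 0.0854, 0], "twist": 0.000, "hand": 1}, {"xyz": [0.1092, 0.0841, 0], "twist": 0.000, "hand": 1}, {"xyz": [0.1381, 0.0722, 0], "twist": 0.000, "hand": 1}, {"xyz": [0.1612, 0.0511, 0], "twist": 0.000, "hand": 1}, {"xyz": [0.1757, 0.0234, 0], "twist": 0.000, "hand": 1}, {"xyz": [0.1798, -0.0075, 0], "twist": 0.000, "hand": 1}, {"xyz": [0.1731, -0.0381, 0], "twist": 0.000, "hand": 1}, {"xyz": [0.1564, -0.0645, 0], "twist": 0.000, "hand": 1}, {"xyz": [0.1316, -0.0835, 0], "twist": 0.000, "hand": 1}, 
{"xyz": [-0.0298, -0.0095, 0], "twist": 0.000, "hand": 1}, {"xyz": [-0.0610, -0.0081, 0], "twist": 0.000, "hand": 1}, {"xyz": [-0.0899, 0.0038, 0], "twist": 0.000, "hand": 1}, {"xyz": [-0.1130, 0.0248, 0], "twist": 0.000, "hand": 1}, {"xyz": [-0.1275, 0.0525, 0], "twist": 0.000, "hand": 1}, {"xyz": [-0.1316, 0.0835, 0], "twist": 0.000, "hand": 1}, {"xyz": [-0.1249, 0.1141, 0], "twist": 0.000, "hand": 1}, {"x
[... 289 characters left out ...]
xyz": [0.0231, -0.0211, 0], "twist": 0.000, "hand": 1}, {"xyz": [0.0376, -0.0488, 0], "twist": 0.000, "hand": 1}, {"xyz": [0.0417, -0.0798, 0], "twist": 0.000, "hand": 1}, {"xyz": [0.0350, -0.1103, 0], "twist": 0.000, "hand": 1}, {"xyz": [0.0182, -0.1367, 0], "twist": 0.000, "hand": 1}, {"xyz": [-0.0065, -0.1557, 0], "twist": 0.000, "hand": 1}, {"xyz": [-0.0363, -0.1652, 0], "twist": 0.000, "hand": 1}, {"xyz": [-0.0676, -0.1639, 0], "twist": 0.000, "hand": 1}, {"xyz": [-0.0964, -0.1520, 0], "twist": 0.000, "hand": 1}, {"xyz": [-0.1195, -0.1309, 0], "twist": 0.000, "hand": 1}, {"xyz": [-0.1340, -0.1032, 0], "twist": 0.000, "hand": 1}, {"xyz": [-0.1381, -0.0722, 0], "twist": 0.000, "hand": 1},
```

Emit:
play_rows([
  {"xyz": [0,0.012,0],"twist": 0,"hand": 1},
  {"xyz": [0,0.029,0],"twist": 0,"hand": 1},
  {"xyz": [0,0.029,0],"twist": 0,"hand": 1},
])

```text
time_s: 22.5
tool_pos: [575.0, -259.4, 312.8]
tcp_rot: [0.133, 0.991, 0.0, -0.0]
force: [0.8, 3.2, 2.2]
width: 19.1
gripper_force: 30.0
```

Emit:
play_rows([
  {"xyz": [0.0067,0.0305,0],"twist": 0,"hand": 1},
  {"xyz": [0.0235,0.0569,0],"twist": 0,"hand": 1},
  {"xyz": [0.0482,0.076,0],"twist": 0,"hand": 1},
  {"xyz": [0.078,0.0854,0],"twist": 0,"hand": 1},
  {"xyz": [0.1092,0.0841,0],"twist": 0,"hand": 1},
  {"xyz": [0.1381,0.0722,0],"twist": 0,"hand": 1},
  {"xyz": [0.1612,0.0511,0],"twist": 0,"hand": 1},
  {"xyz": [0.1757,0.0234,0],"twist": 0,"hand": 1},
  {"xyz": [0.1798,-0.0075,0],"twist": 0,"hand": 1},
  {"xyz": [0.1731,-0.0381,0],"twist": 0,"hand": 1},
  {"xyz": [0.1564,-0.0645,0],"twist": 0,"hand": 1},
  {"xyz": [0.1316,-0.0835,0],"twist": 0,"hand": 1},
])

```text
time_s: 24.0
tool_pos: [499.3, -284.2, 312.8]
tcp_rot: [0.134, 0.991, -0.001, -0.002]
force: [-2.6, 3.0, 4.7]
width: 19.1
gripper_force: 30.0
```

Emit:
play_rows([
  {"xyz": [-0.0298,-0.0095,0],"twist": 0,"hand": 1},
  {"xyz": [-0.061,-0.0081,0],"twist": 0,"hand": 1},
  {"xyz": [-0.0899,0.0038,0],"twist": 0,"hand": 1},
  {"xyz": [-0.113,0.0248,0],"twist": 0,"hand": 1},
  {"xyz": [-0.1275,0.0525,0],"twist": 0,"hand": 1},
  {"xyz": [-0.1316,0.0835,0],"twist": 0,"hand": 1},
  {"xyz": [-0.1249,0.1141,0],"twist": 0,"hand": 1},
  {"xyz": [-0.1082,0.1404,0],"twist": 0,"hand": 1},
  {"xyz": [-0.0834,0.1595,0],"twist": 0,"hand": 1},
  {"xyz": [-0.0536,0.169,0],"twist": 0,"hand": 1},
  {"xyz": [-0.0224,0.1677,0],"twist": 0,"hand": 1},
  {"xyz": [0.0065,0.1557,0],"twist": 0,"hand": 1},
])

```text
time_s: 25.5
tool_pos: [518.4, -208.2, 312.9]
tcp_rot: [0.133, 0.991, -0.002, 0.002]
force: [6.8, -10.9, -5.5]
width: 19.1
gripper_force: 30.0
```

Emit:
play_rows([
  {"xyz": [0.0231,-0.0211,0],"twist": 0,"hand": 1},
  {"xyz": [0.0376,-0.0488,0],"twist": 0,"hand": 1},
  {"xyz": [0.0417,-0.0798,0],"twist": 0,"hand": 1},
  {"xyz": [0.035,-0.1103,0],"twist": 0,"hand": 1},
  {"xyz": [0.0182,-0.1367,0],"twist": 0,"hand": 1},
  {"xyz": [-0.0065,-0.1557,0],"twist": 0,"hand": 1},
  {"xyz": [-0.0363,-0.1652,0],"twist": 0,"hand": 1},
  {"xyz": [-0.0676,-0.1639,0],"twist": 0,"hand": 1},
  {"xyz": [-0.0964,-0.152,0],"twist": 0,"hand": 1},
  {"xyz": [-0.1195,-0.1309,0],"twist": 0,"hand": 1},
  {"xyz": [-0.134,-0.1032,0],"twist": 0,"hand": 1},
  {"xyz": [-0.1381,-0.0722,0],"twist": 0,"hand": 1},
])

```text
time_s: 27.0
tool_pos: [575.1, -260.0, 312.7]
tcp_rot: [0.134, 0.991, -0.001, -0.0]
force: [-5.4, -2.6, 6.6]
width: 19.2
gripper_force: 30.0
```

Emit:
play_rows([
  {"xyz": [0,0,0],"twist": 0,"hand": 1},
  {"xyz": [0,0,0],"twist": 0,"hand": 1},
])

```text
time_s: 27.25
tool_pos: [575.1, -257.9, 312.8]
tcp_rot: [0.132, 0.991, 0.001, 0.0]
force: [0.3, 2.4, 3.7]
width: 19.3
gripper_force: 30.0
```

```bash
python3 - <<'E'
from h import *
s=robot.get_state(); g=(T(s)@[0,0,153,1])[:3]; d=g[:2]-[530.5,-250.2]; print(g,np.hypot(*d),np.degrees(np.arctan2(d[1],d[0])),s['force'],s['tool_pos'],s['tcp_rot'],s['qpos'].round(2))
E
```

```text
[ 575.19043888 -257.49494646  159.8043794 ] 45.281912182974516 -9.270788900998319 [0.27955049 2.3720308  3.70708539] [ 575.10575073 -257.86524774  312.80390785] [1.31939989e-01 9.91256928e-01 1.23607202e-03 1.14673915e-04] [ 1.09  0.8  -1.07  1.67  0.76  1.15  1.12]
```

Emit:
play_rows([
  {"xyz": [0,-0.004,0],"twist": 0,"hand": 1},
  {"xyz": [0,-0.008,0],"twist": 0,"hand": 1},
  {"xyz": [0,-0.008,0],"twist": 0,"hand": 1},
  {"xyz": [0,-0.008,0],"twist": 0,"hand": 1},
])

```text
time_s: 27.75
tool_pos: [573.8, -264.2, 312.8]
tcp_rot: [0.134, 0.991, -0.0, 0.0]
force: [1.0, 1.2, 2.6]
width: 19.0
gripper_force: 30.0
```

```bash
cat > g.py <<'E'
from h import *
s=robot.get_state(); g=(T(s)@[0,0,153,1])[:3]; d=g[:2]-[530.5,-250.2]; print(g,np.hypot(*d),np.degrees(np.arctan2(d[1],d[0])),s['force'],s['tool_pos'],s['width'],s['qd'].round(3))
E
python3 g.py
```

```text
[ 573.88208007 -264.30545268  159.81252182] 45.61763548105654 -18.01165906840174 [0.98982347 1.18063874 2.55542748] [ 573.82671954 -264.24163998  312.81249849] 19.023457834370166 [-0.002  0.001  0.     0.    -0.     0.002 -0.001]
```

Emit:
play_rows([
  {"xyz": [0,0.002,0],"twist": 0,"hand": 1},
  {"xyz": [0,0.004,0],"twist": 0,"hand": 1},
  {"xyz": [0,0.006,0],"twist": 0,"hand": 1},
  {"xyz": [0,0.008,0],"twist": 0,"hand": 1},
  {"xyz": [0,0.008,0],"twist": 0,"hand": 1},
  {"xyz": [0,0.008,0],"twist": 0,"hand": 1},
  {"xyz": [0,0.008,0],"twist": 0,"hand": 1},
  {"xyz": [0,0.008,0],"twist": 0,"hand": 1},
])

```text
time_s: 28.75
tool_pos: [574.9, -259.8, 312.8]
tcp_rot: [0.133, 0.991, -0.0, -0.0]
force: [-0.3, -3.5, 4.9]
width: 18.7
gripper_force: 30.0
```

```bash
python3 g.py
```

```text
[ 574.89327401 -259.83574739  159.76391935] 45.42697882396995 -12.246330380232298 [-0.28157099 -3.53586954  4.93576767] [ 574.89587979 -259.8294534   312.7639192 ] 18.69462811576683 [ 0.001  0.001  0.001 -0.001  0.    -0.001  0.001]
```

Emit:
play_rows([
  {"xyz": [0,0,0],"twist": 0,"hand": 1},
  {"xyz": [0,0,0],"twist": 0,"hand": 1},
  {"xyz": [0,0,0],"twist": 0,"hand": 1},
  {"xyz": [0,0,0],"twist": 0,"hand": 1},
  {"xyz": [0,0,0],"twist": 0,"hand": 1},
  {"xyz": [0,0,0],"twist": 0,"hand": 1},
  {"xyz": [0,0,0],"twist": 0,"hand": 1},
  {"xyz": [0,0,0],"twist": 0,"hand": 1},
])

```text
time_s: 29.75
tool_pos: [574.9, -259.9, 312.8]
tcp_rot: [0.133, 0.991, -0.0, -0.0]
force: [-0.9, -1.7, 5.3]
width: 19.1
gripper_force: 30.0
```

```bash
python3 g.py; python3 -c "
from h import *
grab('scene','s9')"
```

```text
[ 574.88382908 -259.86307667  159.76130512] 45.423554842753305 -12.282545253087095 [-0.8766511  -1.68446304  5.30504181] [ 574.88450746 -259.85819286  312.76130504] 19.05599656300787 [-0.002 -0.001  0.     0.001 -0.001  0.     0.001]
```

View pics/s9.png

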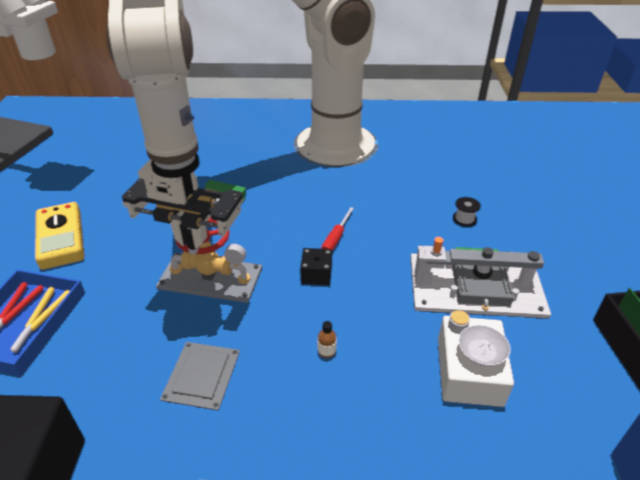

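The picture shows the pin seated in the fork at (438,245), the gripper on the handle at about (190,230), and everything else where it was. I'm handing in.

```bash
python3 -c "
from workcell import robot
print(robot.job_done())"
```

```text
the job is handed in; nothing more can be done
None
```

The job is handed in at about 30 s: the pin's head is home in the fork, and the valve was closed to its stop, backed off two full turns (within about half a degree by my measurement) and is held by the gripped handle; the last picture showed nothing else moved.

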